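# Slide the brass spacer plate over the block's edge and move it to the tray

## Robot

A 6-joint arm with a two-finger parallel gripper is mounted at the origin on a cart in front of the work surface, level with it; the furniture and walls round the work are solid. World frame = base frame: x ahead of the robot, y to its left, z up, the work surface at z = 0. Lengths are in m, angles in rad, forces in N, time in s.
With the tool pointing down it reaches from about 0.3 to 0.775 m from the base axis. Payload 14.6 kg.
Tool frame: the origin (TCP) lies midway between the tips of the shut fingers; the grasp point (between the pads) lies 19 mm behind it (ctrl.grip_depth is the distance from the TCP to the grasp point, in m); z points along the fingers, x is the direction in which the jaws open and shut, and the axes are right-handed (so a half turn about z gives the same grasp; the last joint's range is limited). The gripper opens to 94 mm and grips with 3 to 60 N. Pads are 16 mm wide; open, the fingers measure 119 mm over their backs; the gripper's body (75 mm by 177 mm) begins 78 mm behind the grasp point.
Start: joints at [-1.298, 0.3, 1.521, -0, 1.321, -0.067], TCP at [0.183, -0.519, 0.205] pointing down, gripper open.
Joint ranges: [-3.03, 3.03], [-0.79, 2.21], [0.23, 2.52], [-1.04, 4.18], [0, 3.07], [-2.55, 2.55]. Speed limits (rad/s): [2.22, 2.22, 2.57, 3.14, 3.14, 3.14].

## Interface

Orientations are given as [roll, pitch, yaw] about the fixed x, y, z axes, in that order (R = Rz(yaw) Ry(pitch) Rx(roll)).
In Python, from station import ctrl gives the robot as it stands.
- The arm moves only by the tool play_rows, never from a script. Its argument "steps" is a list that holds one entry, the list of rows, each a list of 7 numbers: the shift along the tool's x, y, z in cm, then the turn, a rotation vector about the tool's x, y, z in rad, then the opening, from 0 (shut) to 1 (fully open). In form: [[[x, y, z, ax, ay, az, hand], ...]]. A call has 1 to 20 rows; each row is the pose to reach, as a shift and turn from the pose measured when the call began, along the tool's axes at that moment; what a row does not reach only later rows make up. A row lasts 1/12 s, in which the tool goes at most 41.7 mm and 7.16 degrees, less where a joint would pass 70% of its speed; a pose out of reach is approached as far as the arm can. A call with a gripper value outside its range is refused whole. The fingers move at their own pace and stop on an object; "force" is the grip in N (left out, the last holds). Time passes only in rows, so rows that repeat a pose let the fingers close. It gives the time, the measured TCP pose, the force and the opening at its end, in the units of the state.
- ctrl.get_obs(): the state, without advancing time (a new reading comes with each control period).
- ctrl.camera(name): name is "scene" or "top"; returns a dict with "frame" (384x512x3 uint8, blue, green, red), "fovy" (degrees; the focal length in pixels is half the picture's height over the tangent of half this angle, whatever the lens; pixels are square), "cx", "cy" (the principal point, pixels), "D" ([k1, k2, p1, p2, k3] as OpenCV has them; the pictures are not rectified), "world_to_cam" (4x4, takes a point from world to camera coordinates). Camera axes: x right, y up, looking along -z (the intrinsics and any distortion apply to the point x, -y, -z); pixel columns grow to the right and rows downward; lengths in m; the calibration is good to about 2 mm. A picture is of the moment at which its call begins. There is no depth.
- ctrl.hand_in(): hands the job in, once; it reports no verdict.
The state is a dict: "time_s": time; "qpos": joint angles; "joint_vel": joint speeds; "tau": joint torques, N m; "ee_pos": TCP position; "eef_rot": TCP orientation; "force": force on the tool from outside, world axes, zero at the start; "moment": the same for the moment, N m; "grip_width": finger opening in m.
Only numpy, scipy, OpenCV 4.12 (cv2) and the standard library are available. Lean on these libraries where they do the work, as an engineer would, in place of code of your own. Each camera call takes 0.05 s, during which the arm holds its last target. There are 200 camera calls.

## Task

On the dark inspection block lie two thin spacer plates, too flat to pick up there. Slide the brass-yellow one along the block towards the robot until roughly a third of it overhangs the front edge, then take it by its two long sides at the overhanging end, lift it clear and set it down flat in the green tray without dropping it. Leave the steel plate lying where it is.

Things in the scene. Friction and masses are not known exactly. Their poses are not given: they have to be found in the camera images.
- brass_plate_centre (a point): Centre (half-way up) of the loose brass-yellow plate, 120 mm along its own x, 56 mm along its own y, 6 mm thick, about 0.2 kg, one 9 mm hole near each end (45 mm from the centre). It starts flat on the block, its x along the block's x to within about 4 degrees, about 20 to 40 mm back from the front edge; its -x end is nearest the robot. Its rear (+x) end can be pushed by the fingertips, held about 2 mm above the block's top.
- steel_plate_centre (a point): Centre of a bright grey steel plate of the same size, lying beside the brass one on the block, gap about 40 mm (left and right vary). To be left alone.
- block: Dark grey stone inspection block on four black rubber feet, fixed to the table: 180 mm along its x, 200 mm along its y, its flat top 40 mm above the table. Origin at the centre of its underside, on the table; x points away from the robot (yaw up to about 10 degrees), z up.
- block_front (a point): Middle of the top front edge of the block, the edge towards the robot (at -90 mm along the block's x, 40 mm above the table); its axes are the block's. The table in front of it is clear for 60 mm.
- tray: Shallow green tray fixed to the table: 170 mm along its x, 180 mm along its y, rim 14 mm above the table, walls and floor 4 mm thick. Origin at the centre of its underside, on the table.

How it is judged:
By the outcome, as a careful person would: the job done as asked, in the order asked, and still so for the second after the job is handed in, with the robot touching nothing.
It also fails if it takes over 51 s, if anything falls off the work surface, if the arm or the gripper's body presses on something with over 40 N, if the wrist force passes 120 N, or if a joint passes its speed limit or range.

## Working session

There is one attempt and no reset: what is moved stays moved. The work goes in short steps, Python scripts to look and compute and a tool call to move; the robot and the scene stay as the last step left them, time stands still between calls to the robot, and variables do not carry over. Pictures are saved under pics/ and viewed, about 8 in all and at most 12, crops included, and the job is handed in when it is done.

Besides the shell and the picture viewer there is one more tool, called after "Emit:" in YAML: its name, and indented under it one key for each argument. play_rows: Moves the arm, as the interface text tells. Its arguments: {"type":"object","properties":{"steps":{"type":"array"},"force":{"type":"number"}},"required":["steps"]}

```bash
mkdir -p pics; ls
cat > h.py <<'E'
import numpy as np, cv2
from station import ctrl
def K(c):
    f=c["frame"].shape[0]/2/np.tan(np.radians(c["fovy"])/2)
    return np.array([[f,0,c["cx"]],[0,f,c["cy"]],[0,0,1.]])
F=np.diag([1.,-1,-1,1])
def px2w(c,uv,z):
    uv=np.array(uv,float).reshape(-1,1,2)
    n=cv2.undistortPoints(uv,K(c),np.array(c["D"],float))[:,0]
    T=F@np.array(c["world_to_cam"]); R,t=T[:3,:3],T[:3,3]
    o=-R.T@t; d=np.c_[n,np.ones(len(n))]@R
    return o+d*((z-o[2])/d[:,2])[:,None]
def w2px(c,p):
    T=F@np.array(c["world_to_cam"])
    return cv2.projectPoints(np.array(p,float).reshape(-1,1,3),cv2.Rodrigues(T[:3,:3])[0],T[:3,3],K(c),np.array(c["D"],float))[0][:,0]
def save(c,n): cv2.imwrite(f"pics/{n}.png",c["frame"])
E
python3 - <<'E'
from h import *
a=ctrl.camera("top");b=ctrl.camera("scene")
cv2.imwrite("pics/a.png",a["frame"]);cv2.imwrite("pics/b.png",b["frame"])
for c in(a,b):
    T=np.array(c["world_to_cam"]);print(-T[:3,:3].T@T[:3,3],c["fovy"],c["D"])
o=ctrl.get_obs();print(o)
E
```

```text
pics
[ 0.3897048  -0.04704888  0.88668515] 55.790006765007455 [0.00276149 0.         0.         0.         0.        ]
[-0.02208193  0.7915259   0.55561317] 46.14025001628261 [-0.02731792  0.          0.          0.          0.        ]
{'time_s': 0.1, 'qpos': array([-1.29759849e+00,  3.00385744e-01,  1.52150339e+00,  1.01281823e-05,
        1.32074505e+00, -6.66128283e-02]), 'joint_vel': array([ 0.00177374, -0.00162978, -0.00253625, -0.00044055, -0.0001251 ,
        0.00014499]), 'tau': array([ 9.18320220e-04, -5.32643759e+01, -3.53284085e+01,  7.08856224e-02,
        2.34815438e-02, -6.51190044e-05]), 'ee_pos': array([ 0.18324762, -0.51831955,  0.20496603]), 'eef_rot': array([-3.14151354e+00,  1.03856979e-03, -1.23098813e+00]), 'force': array([-0.3145796 , -0.80041181,  0.62840764]), 'moment': array([ 0.02347079,  0.06290563, -0.06462051]), 'grip_width': 0.09424899877523649}
```

View pics/a.png

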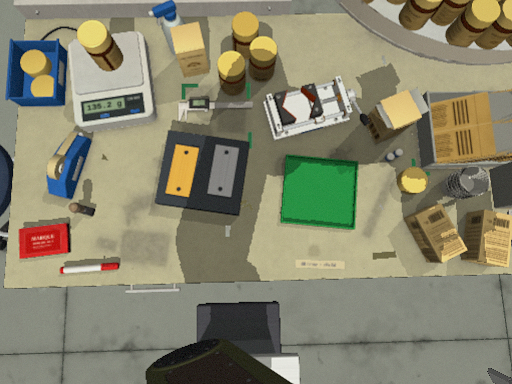

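View pics/b.png

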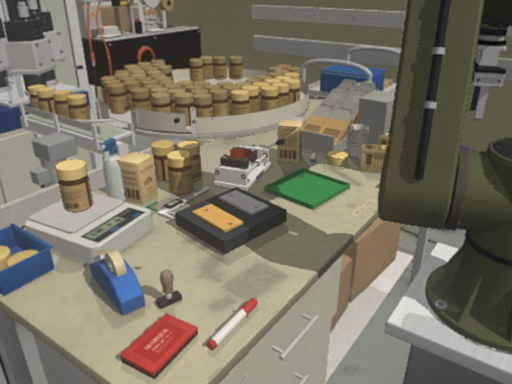

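The top view is oriented with +x up and +y left. The block spans roughly px (155–249, 132–215), with brass at (182,171), steel at (222,173) and the tray at (319,192). Next I'll measure them by colour segmentation.

```bash
cat >> h.py <<'E'
def seg(c,lo,hi,roi):
    h=cv2.cvtColor(c["frame"],cv2.COLOR_BGR2HSV); m=cv2.inRange(h,lo,hi)
    k=np.zeros_like(m);x0,y0,x1,y1=roi;k[y0:y1,x0:x1]=m[y0:y1,x0:x1]
    k=cv2.morphologyEx(k,cv2.MORPH_CLOSE,np.ones((3,3)))
    cs=cv2.findContours(k,cv2.RETR_EXTERNAL,cv2.CHAIN_APPROX_NONE)[0]
    return max(cs,key=cv2.contourArea)[:,0]
def rect(c,cont,z):
    w=px2w(c,cont,z)[:,:2]
    r=cv2.minAreaRect((w*1000).astype(np.float32)); return r,cv2.boxPoints(r)
E
python3 - <<'E'
from h import *
c=ctrl.camera("top")
for n,lo,hi,roi,z in [("brass",(12,100,100),(35,255,255),(150,125,205,220),.046),("steel",(0,0,90),(180,70,255),(203,142,240,202),.046),
  ("block",(0,0,20),(180,90,75),(150,122,255,222),.04),("tray",(45,100,40),(80,255,255),(265,140,375,240),.014)]:
    r,b=rect(c,seg(c,lo,hi,roi),z);print(n,np.round(r[0],1),np.round(r[1],1),round(r[2],1),np.round(b,0).tolist())
f=c["frame"][110:245,140:375];cv2.imwrite("pics/c.png",cv2.resize(f,None,fx=3.4,fy=3.4,interpolation=cv2.INTER_CUBIC))
E
```

```text
brass [585.2 101.8] [ 58.5 122.9] 78.7 [[519.0, 85.0], [640.0, 61.0], [651.0, 118.0], [531.0, 143.0]]
steel [582.2   4.9] [ 56.7 121.2] 79.6 [[517.0, -12.0], [637.0, -34.0], [647.0, 22.0], [528.0, 44.0]]
block [580.   53.5] [199.6 183.3] 80.3 [[473.0, -29.0], [654.0, -60.0], [687.0, 136.0], [506.0, 167.0]]
tray [ 531.7 -227.9] [180.3 170.1] 82.9 [[436.0, -307.0], [605.0, -328.0], [627.0, -149.0], [458.0, -128.0]]
```

View pics/c.png

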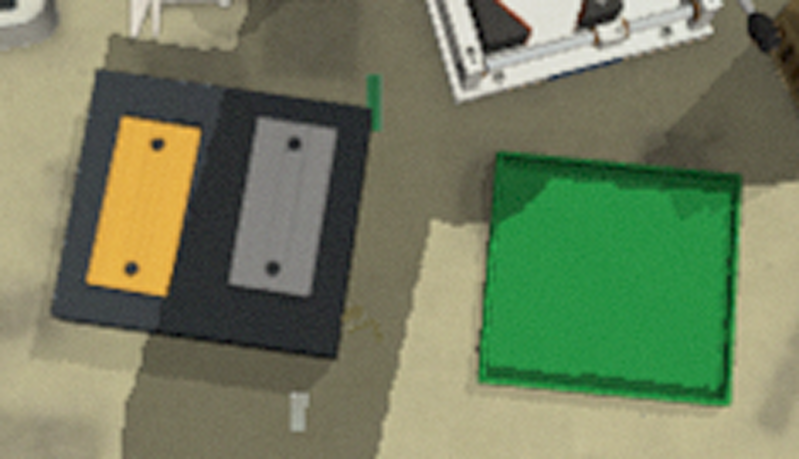

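Block centre is (580, 53.5) mm with yaw −9.7°. Brass is at (585, 102) with yaw −11.3°, its front end about 27 mm from the edge. The tray is at (532, −228) with yaw −7.1°. First move: go above and behind the brass plate's rear end.

Emit:
play_rows:
  steps:
    - [[-4, -6, 0, 0, 0, 0.05, 0.25], [-8, -12, 0, 0, 0, 0.1, 0.25], [-12, -18.5, 0, 0, 0, 0.15, 0.25], [-16, -25, 0, 0, 0, 0.2, 0.25], [-20, -31.5, 0, 0, 0, 0.25, 0.25], [-24, -38, 0, 0, 0, 0.3, 0.25], [-28, -44.5, 0, 0, 0, 0.35, 0.25], [-32, -51, 0, 0, 0, 0.4, 0.25], [-36, -57.5, 0, 0, 0, 0.45, 0.25], [-39, -62.5, 0, 0, 0, 0.5, 0.25], [-41.1, -65.5, 0, 0, 0, 0.509, 0.25], [-41.1, -65.5, 0, 0, 0, 0.509, 0.25], [-41.1, -65.5, 0, 0, 0, 0.509, 0.25], [-41.1, -65.5, 0, 0, 0, 0.509, 0.25], [-41.1, -65.5, 0, 0, 0, 0.509, 0.25], [-41.1, -65.5, 0, 0, 0, 0.509, 0.25], [-41.1, -65.5, 0, 0, 0, 0.509, 0.25], [-41.1, -65.5, 0, 0, 0, 0.509, 0.25], [-41.1, -65.5, 0, 0, 0, 0.509, 0.25], [-41.1, -65.5, 0, 0, 0, 0.509, 0.25]]

```text
time_s: 1.82
ee_pos: [0.665, 0.0914, 0.2038]
eef_rot: [3.14, 0.001, -1.736]
force: [-0.9, -1.0, -0.5]
grip_width: 0.0233
```

```bash
cat >> h.py <<'E'
from scipy.spatial.transform import Rotation as Rn
def to(p,yaw):
    "shift (cm) and turn in tool axes from the present pose"
    o=ctrl.get_obs();R=Rn.from_euler("xyz",o["eef_rot"])
    print("t",round(o["time_s"],2),"pos",np.round(o["ee_pos"],4),"rot",np.round(o["eef_rot"],3),"F",np.round(o["force"],1),"w",round(o["grip_width"],4))
    print("shift",np.round(R.inv().apply(np.array(p)-o["ee_pos"])*100,2),"turn",np.round((R.inv()*Rn.from_euler("xyz",[np.pi,0,yaw])).as_rotvec(),3))
BY=np.radians(-9.7)
def blk(x,y,z): return np.array([.580+x*np.cos(BY)-y*np.sin(BY),.0535+x*np.sin(BY)+y*np.cos(BY),z])
E
python3 - <<'E'
from h import *
to(blk(.078,.048,.042),-1.740)
c=ctrl.camera("scene");f=c["frame"][140:280,120:330];cv2.imwrite("pics/d.png",cv2.resize(f,None,fx=3.5,fy=3.5,interpolation=cv2.INTER_CUBIC))
E
```

```text
t 1.82 pos [0.665  0.0914 0.2038] rot [ 3.140e+00  1.000e-03 -1.736e+00] F [-0.9 -1.  -0.5] w 0.0233
shift [ 0.38 -0.09 16.18] turn [0.002 0.001 0.004]
```

View pics/d.png

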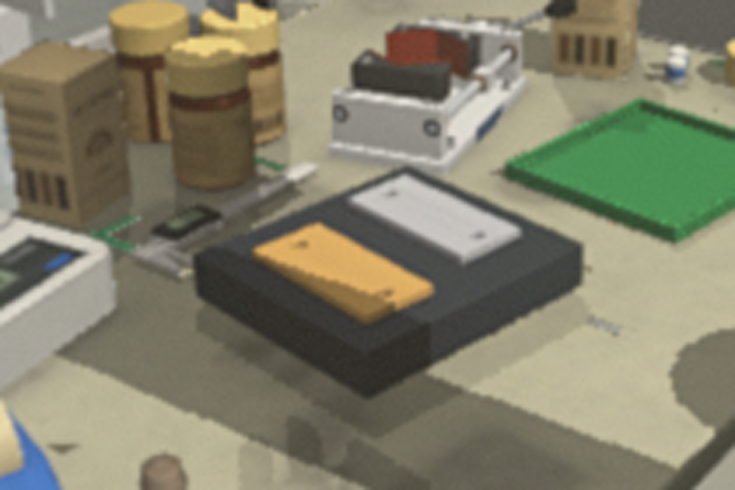

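The crop shows the block from the scene camera. The brass plate is in front and the steel one behind it, both flat, and nothing stands behind the brass plate's rear end. Lowering now.

Emit:
play_rows:
  steps:
    - [[0.1, -0.1, 4, 0, 0, 0, 0.25], [0.38, -0.1, 8, 0, 0, 0, 0.25], [0.38, -0.1, 11, 0, 0, 0, 0.25], [0.38, -0.1, 13, 0, 0, 0, 0.25], [0.38, -0.1, 14.5, 0, 0, 0, 0.25], [0.38, -0.1, 15.2, 0, 0, 0, 0.25], [0.38, -0.1, 15.7, 0, 0, 0, 0.25], [0.38, -0.1, 16, 0, 0, 0, 0.25], [0.38, -0.1, 16.1, 0, 0, 0, 0.25], [0.38, -0.1, 16.1, 0, 0, 0, 0.25], [0.38, -0.1, 16.1, 0, 0, 0, 0.25]]

```text
time_s: 2.78
ee_pos: [0.6646, 0.0855, 0.0439]
eef_rot: [3.141, 0.001, -1.737]
force: [-0.1, -0.7, 0.2]
grip_width: 0.0237
```

Run:
```python
from h import *
to(blk(-.005,.048,.0422),-1.740)
c=ctrl.camera("scene");f=c["frame"][140:280,120:330];cv2.imwrite("pics/e.png",cv2.resize(f,None,fx=3.5,fy=3.5,interpolation=cv2.INTER_CUBIC))
```

```text
t 2.78 pos [0.6646 0.0855 0.0439] rot [ 3.141e+00  1.000e-03 -1.737e+00] F [-0.1 -0.7  0.2] w 0.0237
shift [-0.25  8.3   0.17] turn [0.001 0.001 0.003]
```

View pics/e.png

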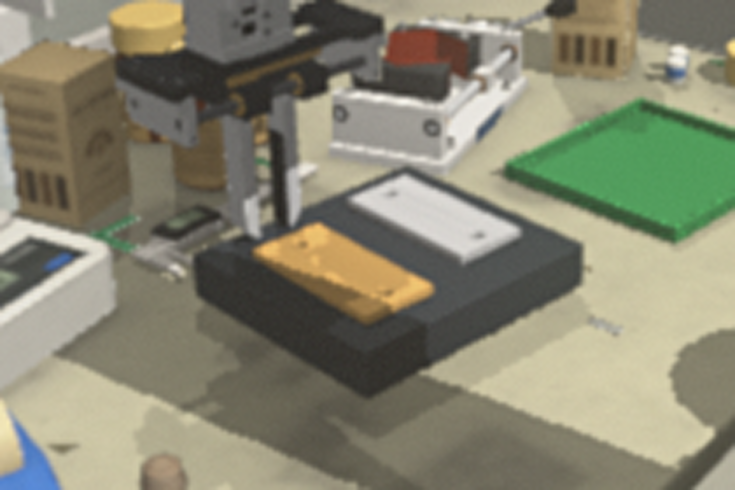

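The two fingertips stand just behind the brass plate's rear end, px (240–300, 225) in the crop. Pushing most of the way, slowly.

Emit:
play_rows:
  steps:
    - [[-0.1, 0.2, 0.15, 0, 0, 0, 0.25], [-0.25, 0.6, 0.15, 0, 0, 0, 0.25], [-0.25, 1, 0.15, 0, 0, 0, 0.25], [-0.25, 1.5, 0.15, 0, 0, 0, 0.25], [-0.25, 2, 0.15, 0, 0, 0, 0.25], [-0.25, 2.5, 0.15, 0, 0, 0, 0.25], [-0.25, 3, 0.15, 0, 0, 0, 0.25], [-0.25, 3.5, 0.15, 0, 0, 0, 0.25], [-0.25, 4, 0.15, 0, 0, 0, 0.25], [-0.25, 4.5, 0.15, 0, 0, 0, 0.25], [-0.25, 5, 0.15, 0, 0, 0, 0.25], [-0.25, 5.5, 0.15, 0, 0, 0, 0.25], [-0.25, 6, 0.15, 0, 0, 0, 0.25], [-0.25, 6.4, 0.15, 0, 0, 0, 0.25], [-0.25, 6.6, 0.15, 0, 0, 0, 0.25], [-0.25, 6.8, 0.15, 0, 0, 0, 0.25], [-0.25, 6.9, 0.15, 0, 0, 0, 0.25], [-0.25, 7, 0.15, 0, 0, 0, 0.25], [-0.25, 7, 0.15, 0, 0, 0, 0.25]]

```text
time_s: 4.42
ee_pos: [0.5959, 0.0996, 0.0424]
eef_rot: [3.141, 0.001, -1.737]
force: [0.4, -0.1, -0.3]
grip_width: 0.0233
```

Run:
```python
from h import *
to(blk(-.005,.048,.0422),-1.740)
c=ctrl.camera("scene");f=c["frame"][140:280,120:330];cv2.imwrite("pics/f.png",cv2.resize(f,None,fx=3.5,fy=3.5,interpolation=cv2.INTER_CUBIC))
c=ctrl.camera("top");q=seg(c,(12,100,100),(35,255,255),(140,125,205,260))
w=px2w(c,q,.046);d=w-blk(0,0,0.046);e=np.array([np.cos(BY),np.sin(BY),0])
print("front x in block",np.sort(d@e)[:4])
r,b=rect(c,q,.046);print(r,np.round(b))
```

```text
t 4.42 pos [0.5959 0.0996 0.0424] rot [ 3.141e+00  1.000e-03 -1.737e+00] F [ 0.4 -0.1 -0.3] w 0.0233
shift [0.01 1.29 0.02] turn [0.001 0.001 0.003]
front x in block [-0.01392151 -0.01358345 -0.011542   -0.0112037 ]
((576.88232421875, 73.24373626708984), (4.724904537200928, 14.570096015930176), 89.9112548828125) [[570.  71.]
 [584.  71.]
 [584.  76.]
 [570.  76.]]
```

View pics/f.png

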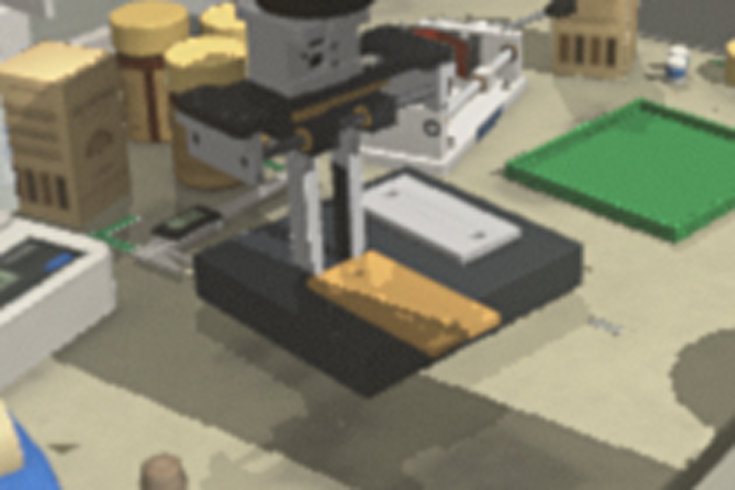

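The plate's front end now overhangs: front corners at crop px (430,350) and (500,315), fingertips still at its rear end. I'll check the amount from the scene pixels.

Run:
```python
from h import *
c=ctrl.camera("scene")
e=np.array([np.cos(BY),np.sin(BY),0]);n=np.array([-e[1],e[0],0])
q=seg(c,(10,70,70),(35,255,255),(190,195,275,255))
s=q[[np.argmax(q[:,0]),np.argmin(q[:,0]),np.argmin(q[:,1]),np.argmax(q[:,1])]]
m=np.array([[120+430/3.5,140+347/3.5],[120+500/3.5,140+314/3.5],[120+368/3.5,140+252/3.5],[120+310/3.5,140+279/3.5]])
for g in(s,m):
    w=px2w(c,g,.046)-blk(0,0,.046);print(np.round(np.c_[g,w@e*1000,w@n*1000],1))
```

```text
[[ 262.   232.  -130.7   26.2]
 [ 208.   219.    -3.5   72.7]
 [ 225.   211.    -2.3   20.1]
 [ 242.   241.  -126.4   81.7]]
[[ 242.9  239.1 -122.4   75.4]
 [ 262.9  229.7 -125.3   18. ]
 [ 225.1  212.    -6.2   23.1]
 [ 208.6  219.7   -7.    73.9]]
```

Overhang is now about 33 mm. I'll push 8 mm more, then back off, rise and open.

Emit:
play_rows:
  steps:
    - [[0, 0.3, 0, 0, 0, 0, 0.25], [0, 0.6, 0, 0, 0, 0, 0.25], [0, 0.8, 0, 0, 0, 0, 0.25], [0, 0.9, 0, 0, 0, 0, 0.25], [0, 0.9, 0, 0, 0, 0, 0.25], [0, 0.5, 0, 0, 0, 0, 0.25], [0, -0.4, 0, 0, 0, 0, 0.25], [0, -1.2, 0, 0, 0, 0, 0.25], [0, -1.5, -1, 0, 0, 0, 0.25], [0, -1.5, -4, 0, 0, 0, 0.25], [0, -1.5, -8, 0, 0, 0, 0.25], [0, 2, -10, 0, 0, 0, 0.6], [0, 6, -10, 0, 0, 0, 1], [0, 10, -10, 0, 0, 0, 1], [0, 13, -10, 0, 0, 0, 1], [0, 15, -10, 0, 0, 0, 1], [0, 15, -10, 0, 0, 0, 1], [0, 15, -10, 0, 0, 0, 1]]

```text
time_s: 6.07
ee_pos: [0.4482, 0.1246, 0.1436]
eef_rot: [-3.141, 0.001, -1.737]
force: [0.5, -0.7, 0.2]
grip_width: 0.0668
```

Run:
```python
from h import *
to(blk(-.104,.048,.0392),-1.740)
c=ctrl.camera("scene")
e=np.array([np.cos(BY),np.sin(BY),0]);n=np.array([-e[1],e[0],0])
q=seg(c,(10,70,70),(35,255,255),(190,195,275,255))
s=q[[np.argmax(q[:,0]),np.argmin(q[:,0]),np.argmin(q[:,1]),np.argmax(q[:,1])]]
w=px2w(c,s,.046)-blk(0,0,.046);print(np.round(np.c_[s,w@e*1000,w@n*1000],1))
f=c["frame"][140:280,120:330];t=ctrl.camera("top")
q=seg(t,(12,100,100),(35,255,255),(130,125,205,260));r,b=rect(t,q,.046);d=np.c_[b/1000,[.046]*4]-blk(0,0,.046)
print(r,np.round(np.c_[d@e,d@n]*1000,1))
g=t["frame"][110:250,130:270]
cv2.imwrite("pics/g.png",np.hstack([cv2.resize(x,None,fx=k,fy=k,interpolation=cv2.INTER_CUBIC) for x,k in((f,2.2),(g,2.2))]))
```

```text
t 6.07 pos [0.4482 0.1246 0.1436] rot [-3.141e+00  1.000e-03 -1.737e+00] F [ 0.5 -0.7  0.2] w 0.0668
shift [ 1.000e-02 -3.790e+00  1.044e+01] turn [-0.     0.001  0.003]
[[ 265.   233.  -138.2   24.6]
 [ 210.   221.   -13.8   75.3]
 [ 228.   212.   -11.    18.3]
 [ 246.   243.  -138.    81.1]]
((537.9049072265625, 107.4251480102539), (58.277400970458984, 84.11735534667969), 80.96654510498047) [[-92.3  16.4]
 [ -8.2  17.4]
 [ -8.9  75.7]
 [-93.   74.7]]
```

View pics/g.png

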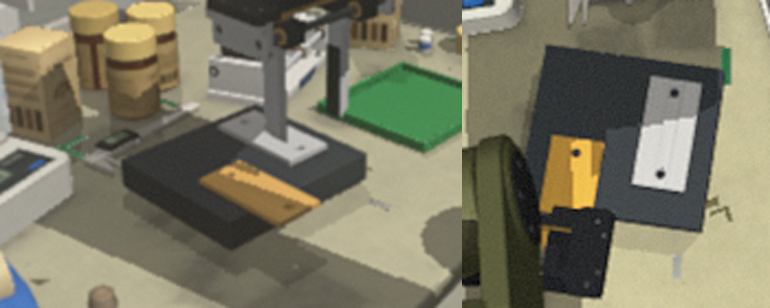

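Overhang is about 40 mm, i.e. a third. The plate is aligned with the block and centred at block y of about 47 mm; the steel plate is unmoved. Going down around the overhanging end, 14 mm in front of the edge.

Emit:
play_rows:
  steps:
    - [[0.1, -1.5, 0, 0, 0, 0, 1], [0.1, -3, 0, 0, 0, 0, 1], [0.1, -3.8, 0, 0, 0, 0, 1], [0.1, -3.8, 0, 0, 0, 0, 1], [0.1, -3.8, 2, 0, 0, 0, 1], [0.1, -3.8, 5, 0, 0, 0, 1], [0.1, -3.8, 7.5, 0, 0, 0, 1], [0.1, -3.8, 9, 0, 0, 0, 1], [0.1, -3.8, 10, 0, 0, 0, 1], [0.1, -3.8, 10.3, 0, 0, 0, 1], [0.1, -3.8, 10.5, 0, 0, 0, 1], [0.1, -3.8, 10.5, 0, 0, 0, 1], [0.1, -3.8, 10.5, 0, 0, 0, 1], [0.1, -3.8, 10.5, 0, 0, 0, 1]]

```text
time_s: 7.33
ee_pos: [0.4867, 0.1172, 0.0389]
eef_rot: [-3.141, 0.001, -1.738]
force: [-0.3, -0.7, 1.3]
grip_width: 0.094
```

Run:
```python
from h import *
to(blk(-.104,.047,.0388),-1.740)
c=ctrl.camera("scene");f=c["frame"][140:280,150:330];cv2.imwrite("pics/i.png",cv2.resize(f,None,fx=4,fy=4,interpolation=cv2.INTER_CUBIC))
```

```text
t 7.33 pos [0.4867 0.1172 0.0389] rot [-3.141e+00  1.000e-03 -1.738e+00] F [-0.3 -0.7  1.3] w 0.094
shift [0.01 0.13 0.01] turn [-0.001  0.001  0.002]
```

View pics/i.png

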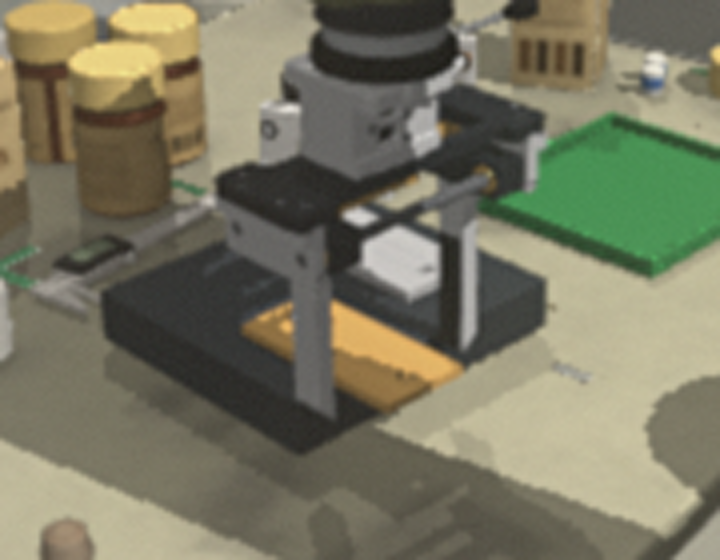

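The fingers straddle the overhanging end, with the pads just in front of the block and nothing between them but the plate. Closing, then lifting slowly.

Emit:
play_rows:
  steps:
    - [[0, 0.1, 0, 0, 0, 0, 0.8], [0, 0.1, 0, 0, 0, 0, 0.6], [0, 0.1, 0, 0, 0, 0, 0.5], [0, 0.1, 0, 0, 0, 0, 0.4], [0, 0.1, 0, 0, 0, 0, 0.3], [0, 0.1, 0, 0, 0, 0, 0.3], [0, 0.1, 0, 0, 0, 0, 0.3], [0, 0.1, 0, 0, 0, 0, 0.3], [0, 0.1, 0, 0, 0, 0, 0.3], [0, 0.1, 0, 0, 0, 0, 0.3], [0, 0.1, -0.2, 0, 0, 0, 0.3], [0, 0.1, -0.4, 0, 0, 0, 0.3], [0, 0.1, -0.8, 0, 0, 0, 0.3], [0, 0.1, -1.2, 0, 0, 0, 0.3], [0, 0.1, -1.7, 0, 0, 0, 0.3], [0, 0.1, -2.2, 0, 0, 0, 0.3], [0, 0.1, -2.8, 0, 0, 0, 0.3], [0, 0.1, -3.4, 0, 0, 0, 0.3], [0, 0.1, -4, 0, 0, 0, 0.3], [0, 0.1, -4, 0, 0, 0, 0.3]]
  force: 50

```text
time_s: 9.05
ee_pos: [0.4862, 0.1174, 0.0802]
eef_rot: [-3.139, 0.002, -1.738]
force: [0.5, -0.1, -1.1]
grip_width: 0.0553
```

Run:
```python
from h import *
to([.532,-.228,.15],-1.740)
c=ctrl.camera("scene");f=c["frame"][130:270,150:330];cv2.imwrite("pics/j.png",cv2.resize(f,None,fx=4,fy=4,interpolation=cv2.INTER_CUBIC))
```

```text
t 9.05 pos [0.4862 0.1174 0.0802] rot [-3.139e+00  2.000e-03 -1.738e+00] F [ 0.5 -0.1 -1.1] w 0.0553
shift [ 33.29 -10.27  -7.02] turn [-0.003  0.002  0.002]
```

View pics/j.png

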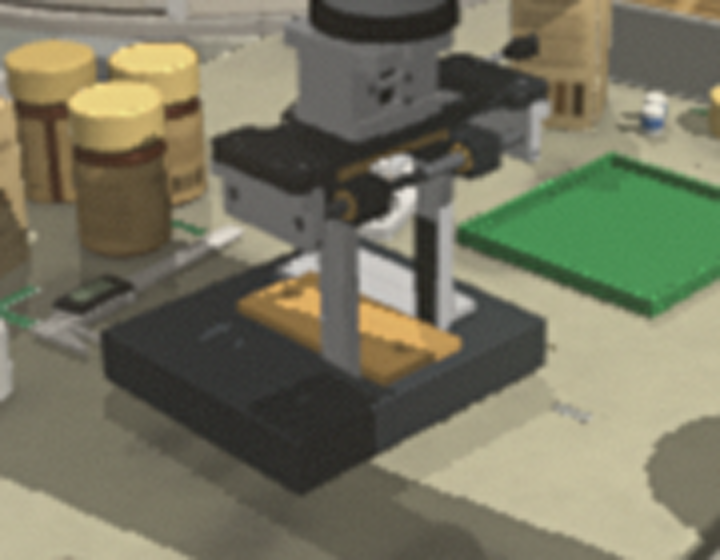

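The plate is held at its front end and hangs almost level, clear of the block. The steel plate still lies where it was. Carrying it over the tray so that the plate's centre lands at the tray's centre.

Emit:
play_rows:
  steps:
    - [[0, 0, -0.7, 0, 0, 0, 0.3], [0, 0, -2, 0, 0, 0, 0.3], [0.5, -0.1, -3.2, 0, 0, 0, 0.3], [1.5, -0.3, -4, 0, 0, 0, 0.3], [3, -0.6, -4, 0, 0, -0.005, 0.3], [5, -1, -4, 0, 0, -0.01, 0.3], [7.5, -1.5, -4, 0, 0, -0.01, 0.3], [10, -2, -4, 0, 0, -0.015, 0.3], [12.5, -2.6, -4, 0, 0, -0.02, 0.3], [15, -3.1, -4, 0, 0, -0.02, 0.3], [17.5, -3.6, -4, 0, 0, -0.025, 0.3], [20, -4.1, -4, 0, 0, -0.03, 0.3], [22.5, -4.6, -4, 0, 0, -0.03, 0.3], [25, -5.2, -4, 0, 0, -0.035, 0.3], [27.5, -5.7, -4, 0, 0, -0.04, 0.3], [29.5, -6.1, -4, 0, 0, -0.04, 0.3], [31, -6.4, -4, 0, 0, -0.043, 0.3], [32.2, -6.7, -4, 0, 0, -0.043, 0.3], [33, -6.8, -4, 0, 0, -0.043, 0.3], [33.4, -6.9, -4, 0, 0, -0.043, 0.3]]

```text
time_s: 10.77
ee_pos: [0.4981, -0.2244, 0.1189]
eef_rot: [-3.14, 0.002, -1.695]
force: [-0.4, -0.5, -1.5]
grip_width: 0.0551
```

Emit:
play_rows:
  steps:
    - [[0, 0, 0, 0, 0, 0, 0.3], [0, 0, 1, 0, 0, 0, 0.3], [0, 0, 2.5, 0, 0, 0, 0.3], [0, 0, 4, 0, 0, 0, 0.3], [0, 0, 5.5, 0, 0, 0, 0.3], [0, 0, 6.8, 0, 0, 0, 0.3], [0, 0, 7.6, 0, 0, 0, 0.3], [0, 0, 8, 0, 0, 0, 0.3], [0, 0, 8, 0, 0, 0, 0.3], [0, 0, 8, 0, 0, 0, 0.3]]

```text
time_s: 11.6
ee_pos: [0.4986, -0.2242, 0.0393]
eef_rot: [-3.139, 0.002, -1.695]
force: [-1.1, 0.1, -1.9]
grip_width: 0.0552
```

Run:
```python
from h import *
to([.4986,-.2238,.006],-1.695)
c=ctrl.camera("scene");f=c["frame"][130:250,210:370];t=ctrl.camera("top")["frame"][130:250,250:390]
cv2.imwrite("pics/k.png",np.hstack([cv2.resize(x,(int(x.shape[1]*2.6),312),interpolation=cv2.INTER_CUBIC) for x in(f,t)]))
```

```text
t 11.6 pos [ 0.4986 -0.2242  0.0393] rot [-3.139e+00  2.000e-03 -1.695e+00] F [-1.1  0.1 -1.9] w 0.0552
shift [-0.03  0.01  3.33] turn [-0.002  0.002 -0.   ]
```

View pics/k.png

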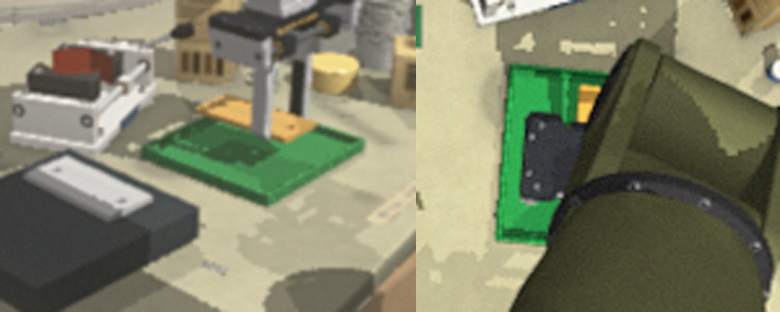

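The plate is still held roughly level above the tray, inside the walls in both views. Lowering slowly to just above the floor.

Emit:
play_rows:
  steps:
    - [[0, 0, 0.8, 0, 0, 0, 0.3], [0, 0, 1.6, 0, 0, 0, 0.3], [0, 0, 2.2, 0, 0, 0, 0.3], [0, 0, 2.6, 0, 0, 0, 0.3], [0, 0, 2.9, 0, 0, 0, 0.3], [0, 0, 3.1, 0, 0, 0, 0.3], [0, 0, 3.2, 0, 0, 0, 0.3], [0, 0, 3.3, 0, 0, 0, 0.3], [0, 0, 3.3, 0, 0, 0, 0.3], [0, 0, 3.3, 0, 0, 0, 0.3]]

```text
time_s: 12.53
ee_pos: [0.4989, -0.2244, 0.0068]
eef_rot: [-3.138, 0.001, -1.695]
force: [0.1, 0.2, -2.1]
grip_width: 0.0548
```

Emit:
play_rows:
  steps:
    - [[0, 0, 0.05, 0, 0, 0, 0.3], [0, 0, 0.1, 0, 0, 0, 0.3], [0, 0, 0.15, 0, 0, 0, 0.3], [0, 0, 0.2, 0, 0, 0, 0.3], [0, 0, 0.25, 0, 0, 0, 0.3], [0, 0, 0.25, 0, 0, 0, 0.3], [0, 0, 0.25, 0, 0, 0, 0.3]]

```text
time_s: 13.12
ee_pos: [0.499, -0.2244, 0.0044]
eef_rot: [-3.138, 0.001, -1.695]
force: [0.5, 1.1, -0.8]
grip_width: 0.0551
```

The load is coming off the wrist, so part of the plate is touching. I'll ease the grip so the plate settles, then open gently.

Emit:
play_rows:
  steps:
    - [[0, 0, 0.05, 0, 0, 0, 0.3], [0, 0, 0.05, 0, 0, 0, 0.3], [0, 0, 0.05, 0, 0, 0, 0.3], [0, 0, 0.05, 0, 0, 0, 0.3]]
  force: 3

```text
time_s: 13.45
ee_pos: [0.499, -0.2244, 0.0043]
eef_rot: [-3.138, 0.001, -1.695]
force: [-2.3, 1.9, 4.8]
grip_width: 0.0559
```

Emit:
play_rows:
  steps:
    - [[0, 0, 0, 0, 0, 0, 0.62], [0, 0, 0, 0, 0, 0, 0.66], [0, 0, 0, 0, 0, 0, 0.72], [0, 0, 0, 0, 0, 0, 0.8], [0, 0, 0, 0, 0, 0, 0.9], [0, 0, 0, 0, 0, 0, 0.9], [0, 0, -0.5, 0, 0, 0, 0.9], [0, 0, -1.5, 0, 0, 0, 0.9], [0, 0, -3, 0, 0, 0, 0.9], [0, 0, -6, 0, 0, 0, 0.9], [0, 0, -10, 0, 0, 0, 0.9], [0, 0, -14, 0, 0, 0, 0.9], [2, 3, -15, 0, 0, 0, 0.9], [5, 6, -15, 0, 0, 0, 0.9], [9, 9, -15, 0, 0, 0, 0.9], [13, 12, -15, 0, 0, 0, 0.9], [17, 14, -15, 0, 0, 0, 0.9], [20, 15, -15, 0, 0, 0, 0.9], [21, 15, -15, 0, 0, 0, 0.9], [21, 15, -15, 0, 0, 0, 0.9]]

```text
time_s: 15.12
ee_pos: [0.3215, -0.4174, 0.1544]
eef_rot: [-3.138, -0.0, -1.699]
force: [-0.4, -0.1, -0.1]
grip_width: 0.0847
```

Run:
```python
from h import *
to([.4986,-.2238,.006],-1.695)
c=ctrl.camera("scene");f=c["frame"][130:250,170:370];T=ctrl.camera("top");t=T["frame"][110:250,140:390]
r,b=rect(T,seg(T,(12,100,100),(35,255,255),(270,145,370,240)),.010);print(r,np.round(b))
r,b=rect(T,seg(T,(0,0,90),(180,70,255),(203,142,240,202)),.046);print("steel",r)
cv2.imwrite("pics/l.png",np.vstack([cv2.resize(x,(600,int(x.shape[0]*600/x.shape[1])),interpolation=cv2.INTER_CUBIC)[:300] for x in(f,t)]))
```

```text
t 15.12 pos [ 0.3215 -0.4174  0.1544] rot [-3.138 -0.    -1.699] F [-0.4 -0.1 -0.1] w 0.0847
shift [-21.47 -15.02  14.89] turn [-0.004 -0.    -0.004]
((533.0297241210938, -229.31077575683594), (57.8893928527832, 122.63276672363281), 82.59573364257812) [[ 468. -250.]
 [ 590. -266.]
 [ 598. -209.]
 [ 476. -193.]]
steel ((582.2977905273438, 4.8858795166015625), (56.67197799682617, 120.97077941894531), 79.57411193847656)
```

View pics/l.png

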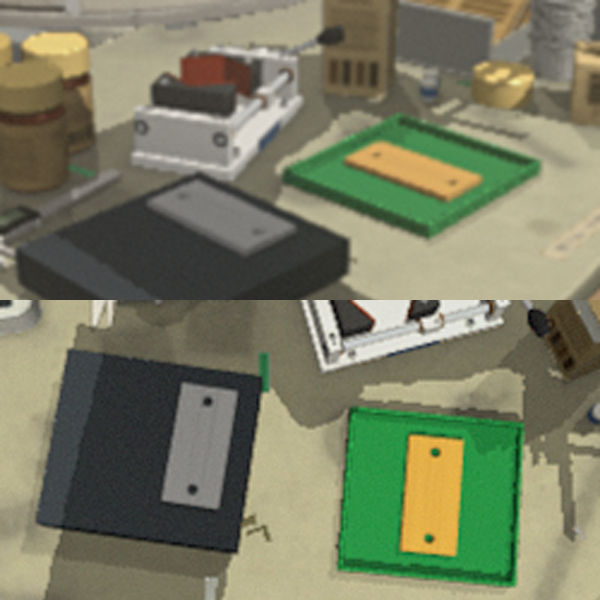

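The brass plate lies flat in the middle of the tray at (533, −229) mm. The steel plate is still at (582, 5), unchanged, and the arm is clear. Handing in.

```bash
python3 -c "
from station import ctrl
print(ctrl.hand_in())"
```

```text
the job is handed in; nothing more can be done
None
```

The brass plate is lying flat in the green tray, and I handed the job in at about 15 s of the 51 s allowed.

- **Slide:** I pushed the plate by its rear end until about 40 mm, a third of it, overhung the front edge.
- **Grip and lift:** I took it by its two long sides at the overhanging end with a 50 N grip and lifted it clear. It stayed roughly level all the way to the tray.
- **Set down:** I lowered it until it touched the tray floor, eased the grip and then opened the fingers. The wrist force was about 5 N at most during the set-down.

**Last checks:**
- The top camera put the plate's centre at (533, −229) mm, against the tray's centre at (532, −228) mm.
- The steel plate's measured position and angle were the same as before the first move.
- The arm was clear of everything, with about zero force on the tool.
- The overhang is the only measure with some spread. The scene camera read up to about 48 mm by colour outline, a method that over-reads by several mm. The 40 mm comes from the top camera's view of the plate's rear end and its known length.

No check failed.

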